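# Fit the ribbed head in the mixer's collet and tighten the nut

## Task

Take the ribbed cylindrical head from the wooden rack and set its shank fully home in the collet on top of the parked mixer drive, without forcing it. Then turn the hex nut clockwise, seen from above, on past its easy free turn until you feel it firmly stiff and the collet grips the shank, and stop there: do not overtighten it. Leave the ball-ended head in the rack and do not disturb the mug, the spice jar or the small glass.

Things in the scene. Friction and masses are not known exactly. Their poses are not given: they have to be found in the camera images.
- drive: Mixer drive unit, fixed upright, 118 mm tall: white foot 100 mm wide, handle 50 mm, neck 30 mm (80 to 100 mm up) below the nut. Origin: underside, on the nut's axis, z up. The bore is 4 mm from that axis, towards +x. Past its free turn the nut stiffens: 0.3 to 0.5 rad on it grips well (a hand that has stopped reads 0.2 to 0.4 N m); past 0.65 rad (0.55 N m) it is overtight. It stays where it is left.
- mouth (a point): Centre of the collet's mouth, 118 mm above the drive's underside. The bore is 11.6 mm wide with a 1.6 mm lead-in chamfer, upright and 34 mm deep to a rigid stop. Sprung balls 25 mm down rub on the shank: it does not drop home by its own weight but needs a push of 3 to 6 N.
- seat (a point): Centre of the stop at the bottom of the bore, 34 mm below the mouth: the shank's foot rests there when fully home.
- nut_grip (a point): Middle of the steel hex nut on its axis, 109 mm above the drive's underside; does not move along its axis. 34 mm across flats, flats from 101 to 116 mm above the underside, facing 30, 90, 150... degrees from this point's x axis, which turns with the nut. Clockwise tightens: first 0.5 to 1.2 rad free (under 0.1 N m; differs each time), then it gets steadily stiffer.
- rack: Light wooden block, fixed, 60 x 150 x 46 mm (x, y, z), with two upright holes 13 mm wide and 36 mm deep, 40 mm either side of its middle along y. Origin at the centre of its underside.
- ribbed_head: The head to fit: steel, upright, a cylindrical ribbed wheel 20 mm wide and 20 mm tall on a 10 mm shank 42 mm long (62 mm overall). It stands shank down in one of the rack's holes, its foot 10 mm above the worktop. Origin at the centre of the shank's foot; z from the foot to the wheel, which spans 42 to 62 mm.
- ball_head: The head to leave alone: same shank, but a plain ball 22 mm wide on top (centre 52 mm above the foot). Stands in the rack's other hole. Origin at the centre of its foot.
- mug: Bystander: striped mug with a handle, 86 x 120 x 90 mm, origin at the centre of its underside.
- spice_jar: Bystander: clear spice jar with a lid, 45 x 45 x 106 mm, origin at the centre of its underside.
- glass: Bystander: small clear glass, 48 x 48 x 61 mm, origin at the centre of its underside.
There are look-alikes about, which are no part of the job. Leave any purple or turquoise look-alike of the drive alone.

How it is judged:
By the outcome, as a careful person would: the job done as asked, in the order asked, and still so for the second after the job is handed in, with the robot touching nothing.
It also fails if it takes over 64 s, if anything falls off the work surface, if the arm or the gripper's body presses on something with over 40 N, if the wrist force passes 120 N, or if a joint passes its speed limit or range.

## Robot

A 6-joint arm with a two-finger parallel gripper is mounted at the origin on a cart in front of the work surface, level with it; the furniture and walls round the work are solid. World frame = base frame: x ahead of the robot, y to its left, z up, the work surface at z = 0. Lengths are in m, angles in rad, forces in N, time in s.
With the tool pointing down it reaches from about 0.35 to 0.975 m from the base axis. Payload 4.9 kg.
Tool frame: the origin (TCP) lies at the very end of the fingers, on their centre line; the grasp point (between the pads) lies 19 mm behind it; z points along the fingers, y is the line along which they close (so a half turn about z gives the same grasp; the last joint's range is limited). The gripper opens to 85 mm and grips with 20 to 120 N. Pads are 22 mm wide; open, the fingers measure 114 mm over their backs; the gripper's body (76 mm by 85 mm) begins 54 mm behind the grasp point. The pads swing forward as they close: fully open they stand 13 mm farther back than shut.
Start: joints at [0.998, 0.053, 1.613, -0, 1.476, -0.119], TCP at [0.274, 0.562, 0.197] pointing down, gripper open.
Joint ranges: [-3.01, 3.01], [-1.01, 2.22], [0.06, 2.58], [-1.02, 4.17], [0.09, 2.62], [-3.14, 3.14]. Speed limits (rad/s): [2.57, 2.57, 3.14, 3.14, 3.14, 3.14].

## Interface

Orientations are given as a rotation vector (axis times angle).
In Python, from station import get_obs, get_image, finish_job gives the robot as it stands. The module is installed in compiled form; this text tells all that it offers.
- The arm moves only by the tool carry_out, never from a script. Its argument "rows" is a list of rows, each a list of 7 numbers: the turn, a rotation vector about the tool's x, y, z as a fraction of full scale, then the shift along the tool's x, y, z as a fraction of full scale, then the closure, from -1 (fully open) to 1 (shut). A call has 1 to 5 rows; each row is the pose to reach, as a shift and turn from the pose commanded when the call began, along the tool's axes at that moment, turning the shorter way round; what a row does not reach only later rows make up. Full scale, the value 1, is 300 mm for a shift and pi rad for a turn. A row lasts 1/10 s, in which the tool goes at most 50 mm and 8.59 degrees, less where a joint would pass 70% of its speed; a pose out of reach is approached as far as the arm can. A call with a number of a shift or a turn outside -1 to 1 is refused whole. A call with a gripper value outside its range is refused whole. The fingers move at their own pace and stop on an object; "force" is the grip in N (left out, the last holds). Time passes only in rows, so rows that repeat a pose let the fingers close. It gives the time, the measured TCP pose, the force, the opening and the grip force at its end, in the units of the state.
- get_obs(): the state, without advancing time (a new reading comes with each control period).
- get_image(name): name is "scene" or "top" or "wrist"; returns a dict with "img" (400x640x3 uint8, blue, green, red), "mtx" (3x3 intrinsics, pixels), "R" (3x3) and "t" (3): a world point X has camera coordinates R X + t. Camera axes: x right, y down, z forward; pixel columns grow to the right and rows downward; lengths in m; the calibration is good to about 2 mm. A picture is of the moment at which its call begins. There is no depth.
- finish_job(): hands the job in; it is judged then, once.
The state is a dict: "t": time; "q": joint angles; "dq": joint speeds; "effort": joint torques, N m; "tool_pos": TCP position; "tool_rot": TCP orientation; "contact_force": force on the tool from outside, world axes, zero at the start; "wrist_torque": the same for the moment, N m; "opening": finger opening in m; "grip_force": force on a finger pad.
Only numpy, scipy, OpenCV 4.12 (cv2) and the standard library are available. Lean on these libraries where they do the work, as an engineer would, in place of code of your own. Each camera call takes 0.05 s, during which the arm holds its last target. There are 200 camera calls.

## Working session

There is one attempt and no reset: what is moved stays moved. The work goes in short steps, Python scripts to look and compute and a tool call to move; the robot and the scene stay as the last step left them, time stands still between calls to the robot, and variables do not carry over. Pictures are saved under pics/ and viewed, at most 10 in all, crops included, and the job is handed in when it is done.

Besides the shell and the picture viewer there is one more tool, called by a JSON object that holds its "op" and its "data", one argument or row to a line. carry_out: Moves the arm, as the interface text tells. Shift numbers are shares of 300 mm and turn numbers shares of pi rad, none past 1 either way. Its arguments: {"type":"object","properties":{"rows":{"type":"array"},"force":{"type":"number"}},"required":["rows"]}

```bash
mkdir -p pics
python3 - <<'E'
from station import *
import cv2,pickle
d={}
for n in("scene","top"):
    o=get_image(n);d[n]=o;cv2.imwrite(f"pics/{n}0.png",o["img"])
    print(n,o["mtx"].tolist(),o["R"].round(3).tolist(),o["t"].round(3).tolist())
pickle.dump(d,open("c.pkl","wb"))
print(get_obs())
E
```

```text
scene [[393.6905840889992, 0.0, 313.922119935062], [0.0, 393.6905840889992, 196.8878900531087], [0.0, 0.0, 1.0]] [[0.588, -0.809, 0.009], [-0.523, -0.389, -0.758], [0.617, 0.441, -0.652]] [-0.263, 0.345, 1.099]
top [[445.834123586898, 0.0, 318.4668641443107], [0.0, 445.834123586898, 201.58111857729207], [0.0, 0.0, 1.0]] [[0.006, -1.0, 0.008], [-0.992, -0.007, -0.124], [0.124, -0.007, -0.992]] [-0.01, 0.467, 1.592]
{'t': 0.1, 'q': array([ 9.97995734e-01,  5.32773143e-02,  1.61415183e+00, -3.34373245e-05,
        1.47595935e+00, -1.19006586e-01]), 'dq': array([-0.00092457, -0.00215642, -0.00152839,  0.0006574 ,  0.00113074,
       -0.0005794 ]), 'effort': array([ 2.44225760e-05, -3.94902277e+01, -3.71362638e+01, -1.41340347e-04,
        3.88339511e-03,  8.86862296e-06]), 'tool_pos': array([0.27366475, 0.56121872, 0.19539728]), 'tool_rot': array([-7.06582366e-01, -3.06050813e+00,  2.67105339e-03]), 'contact_force': array([0.33281538, 0.06522878, 0.32515903]), 'wrist_torque': array([0.01832137, 0.03196562, 0.02471716]), 'grip_force': 0.0, 'opening': 0.08531960084557161}
```

View pics/scene0.png

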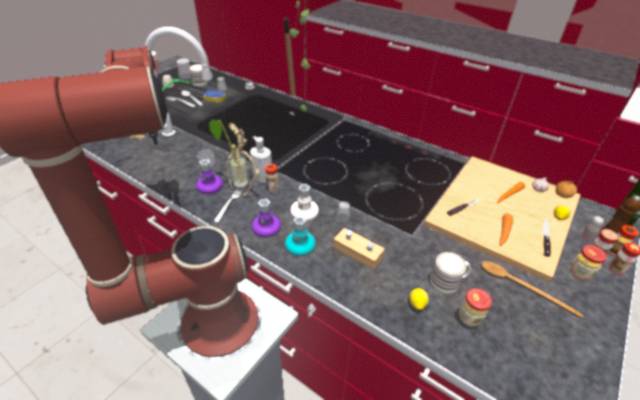

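View pics/top0.png

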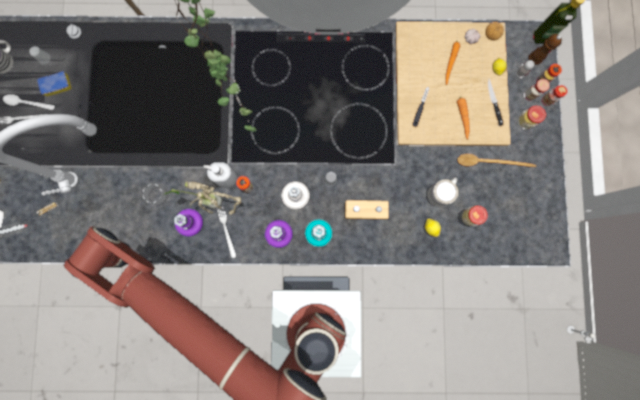

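The scene view shows the white drive at about (304,205) with the rack at (360,248). In the top view the white drive is at (295,194), the rack at (367,209) with heads at (351,209) and (382,209), and the glass at (330,177). The purple and turquoise units are decoys.

```bash
cat > h.py <<'E'
import numpy as np,cv2
from station import *
from scipy.spatial.transform import Rotation as Ro
def ray(o,u,v,z):
    c=-o["R"].T@o["t"]; d=o["R"].T@np.linalg.inv(o["mtx"])@[u,v,1]
    return (c+d*(z-c[2])/d[2])
def proj(o,X):
    p=o["mtx"]@(o["R"]@np.array(X)+o["t"]); return p[:2]/p[2]
def rel(pos,yaw=None):
    "shift (tool axes /0.3) to world pos of the TCP from the measured pose, and tool y axis heading"
    s=get_obs();R=Ro.from_rotvec(s["tool_rot"])
    print("shift",(R.inv().apply(np.array(pos)-s["tool_pos"])/.3).round(4))
    if yaw is not None:
        y=[-np.sin(yaw),np.cos(yaw),0]
E
python3 - <<'E'
from h import *
import pickle
d=pickle.load(open("c.pkl","rb"));t=d["top"];s=d["scene"]
print("drive",ray(t,295,194,.11),"rackL",ray(t,351,209,.07),"rackR",ray(t,382,209,.07),"glass",ray(t,330,177,.05),"mug",ray(t,445,192,.08))
print([proj(s,ray(t,u,v,z)).round() for u,v,z in((295,194,.11),(351,209,.07),(382,209,.07))])
r=lambda i:cv2.resize(i,None,fx=6,fy=6,interpolation=cv2.INTER_CUBIC)
a=r(s["img"][180:265,275:395]);b=r(t["img"][165:225,275:395])
im=np.vstack([a,b]);print(im.shape);cv2.imwrite("pics/z.png",cv2.resize(im,None,fx=.68,fy=.68))
E
```

```text
drive [0.48329111 0.07511943 0.11      ] rackL [ 0.43680334 -0.12182682  0.07      ] rackR [ 0.4375739  -0.23166487  0.07      ] glass [ 0.55481165 -0.04779806  0.05      ] mug [ 0.49856396 -0.45407643  0.08      ]
[array([303., 191.]), array([343., 231.]), array([373., 246.])]
(870, 720, 3)
```

View pics/z.png

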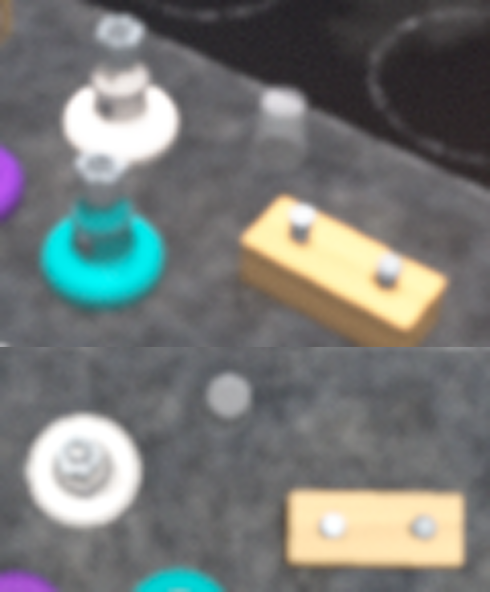

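Run:
```python
from h import *
import pickle
d=pickle.load(open("c.pkl","rb"));t=d["top"];s=d["scene"]
h=ray(t,356.4,208.6,.07);print(h,ray(t,378.9,208.6,.07),ray(t,295.3,193.4,.118))
rel([.42,-.10,.25]);rel([.36,.25,.33])
o=get_image("wrist");st=get_obs();R=Ro.from_rotvec(st["tool_rot"]).as_matrix()
c=-o["R"].T@o["t"];print("cam in tool",R.T@(c-st["tool_pos"]),(o["R"]@R).round(2).tolist(),o["mtx"][0,0])
```

```text
[ 0.43836168 -0.14095776  0.07      ] [ 0.43892159 -0.22069101  0.07      ] [0.48424762 0.07374199 0.118     ]
shift [-1.4046 -1.7675 -0.1791]
shift [-0.7133 -0.807  -0.4474]
cam in tool [ 7.12184292e-02 -1.23427315e-05 -1.76623273e-01] [[0.0, 1.0, 0.0], [-0.96, 0.0, -0.28], [-0.28, -0.0, 0.96]] 294.216754774211
```

{"op": "carry_out", "data": {
  "rows": [
    [0, 0, 0.24, -0.71, -0.81, -0.45, -1],
    [0, 0, 0.24, -0.71, -0.81, -0.45, -1],
    [0, 0, 0.24, -0.71, -0.81, -0.45, -1],
    [0, 0, 0.24, -0.71, -0.81, -0.45, -1],
    [0, 0, 0.24, -0.71, -0.81, -0.45, -1]
  ]
}}

```text
t: 0.65
tool_pos: [0.3345, 0.3374, 0.2932]
tool_rot: [1.786, 2.584, -0.001]
contact_force: [1.5, -0.6, -0.1]
opening: 0.0852
grip_force: 0.0
```

Run:
```python
from h import *
print(get_obs()["tool_pos"],get_obs()["tool_rot"])
rel([.43,-.12,.25])
```

```text
[0.33446572 0.33736921 0.29323735] [ 1.78579784e+00  2.58449853e+00 -5.09700418e-04]
shift [-1.5386 -0.2413  0.1446]
```

{"op": "carry_out", "data": {
  "rows": [
    [0, 0, 0.115, -0.92, -0.14, 0.03, -1],
    [0, 0, 0.115, -0.92, -0.14, 0.03, -1],
    [0, 0, 0.115, -0.92, -0.14, 0.03, -1],
    [0, 0, 0.115, -0.92, -0.14, 0.03, -1],
    [0, 0, 0.115, -0.92, -0.14, 0.03, -1]
  ]
}}

```text
t: 1.15
tool_pos: [0.3879, 0.0932, 0.2847]
tool_rot: [2.214, 2.228, 0.001]
contact_force: [1.2, -0.0, 0.1]
opening: 0.0849
grip_force: 0.0
```

Run:
```python
from h import *
print(get_obs()["tool_pos"],get_obs()["tool_rot"])
rel([.438,-.11,.25])
```

```text
[0.38794736 0.09324684 0.2846508 ] [2.21425338e+00 2.22787616e+00 9.01799908e-04]
shift [-0.6785  0.1626  0.1156]
```

{"op": "carry_out", "data": {
  "rows": [
    [0, 0, 0, -0.66, 0.15, 0.11, -0.4],
    [0, 0, 0, -0.66, 0.15, 0.11, -0.4],
    [0, 0, 0, -0.66, 0.15, 0.11, -0.4],
    [0, 0, 0, -0.66, 0.15, 0.11, -0.4],
    [0, 0, 0, -0.66, 0.15, 0.11, -0.4]
  ]
}}

```text
t: 1.65
tool_pos: [0.4336, -0.1067, 0.2498]
tool_rot: [-2.221, -2.219, 0.004]
contact_force: [-0.8, 0.4, -0.3]
opening: 0.0598
grip_force: 0.0
```

Run:
```python
from h import *
import pickle
o=get_image("wrist");cv2.imwrite("pics/w1.png",o["img"]);pickle.dump(o,open("w1.pkl","wb"))
print(get_obs()["tool_pos"],get_obs()["opening"]);print(proj(o,[.438,-.141,.07]),proj(o,[.439,-.221,.07]))
```

```text
[ 0.43371255 -0.10522305  0.25027353] 0.05985892841862493
[322.21956059 206.04551929] [322.72882377 263.27914995]
```

View pics/w1.png

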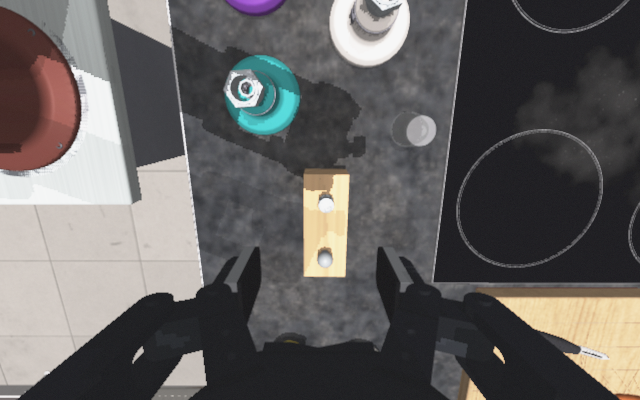

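The wrist view shows the ribbed wheel (flat bright top) at about (326,204), the ball at (325,259), and the white drive at the top edge (370,20). I'll refine the wheel centre numerically.

Run:
```python
from h import *
import pickle
o=pickle.load(open("w1.pkl","rb"));g=o["img"].astype(int)
c=g[190:220,310:345];sat=c.max(2)-c.min(2);m=((sat<25)&(c.min(2)>150)).astype(np.uint8)
for l in zip(*cv2.connectedComponentsWithStats(m)[2:]):print(l)
c2=g[245:275,308:343];m2=((c2.max(2)-c2.min(2))<25).astype(np.uint8);print(cv2.connectedComponentsWithStats(m2)[2:])
print(cv2.connectedComponentsWithStats(((c.max(2)-c.min(2))<30).astype(np.uint8))[2:])
h=ray(o,326.3,203.5,.072);print(h,ray(o,325,259,.065))
cv2.imwrite("pics/w1z.png",cv2.resize(o["img"][160:285,290:360],None,fx=4.5,fy=4.5,interpolation=cv2.INTER_NEAREST))
```

```text
(array([  0,   0,  35,  30, 861], dtype=int32), array([17.25319396, 14.42160279]))
(array([  8,   8,  16,  15, 189], dtype=int32), array([15.84656085, 14.85714286]))
(array([[  0,   0,  35,  30, 850],
       [ 10,   5,  15,  18, 200]], dtype=int32), array([[17.10705882, 14.68823529],
       [16.545     , 13.7       ]]))
(array([[  0,   0,  35,  30, 813],
       [  8,   4,  16,  19, 237]], dtype=int32), array([[17.3800738 , 14.86469865],
       [15.69620253, 13.24894515]]))
[ 0.44308172 -0.13707276  0.072     ] [ 0.44210989 -0.21719336  0.065     ]
```

View pics/w1z.png

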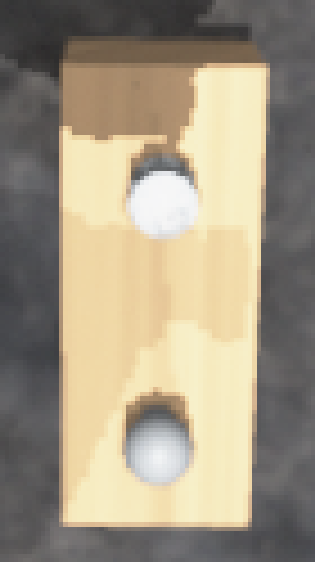

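{"op": "carry_out", "data": {
  "rows": [
    [0, 0, 0, -0.113, 0.031, 0.2, 0],
    [0, 0, 0, -0.113, 0.031, 0.4, 0],
    [0, 0, 0, -0.113, 0.031, 0.5, 0],
    [0, 0, 0, -0.113, 0.031, 0.5, 0],
    [0, 0, 0, -0.113, 0.031, 0.5, 0]
  ]
}}

```text
t: 2.2
tool_pos: [0.4429, -0.135, 0.1009]
tool_rot: [-2.211, -2.227, 0.001]
contact_force: [-0.9, -0.2, 0.3]
opening: 0.0429
grip_force: 0.0
```

Run:
```python
from h import *
s=get_obs();print(s["tool_pos"],s["tool_rot"],s["opening"])
o=get_image("wrist");cv2.imwrite("pics/w2.png",o["img"][120:400,160:480])
print(proj(o,[.443,-.139,.072])-[160,120])
rel([.443,-.139,.050])
```

```text
[ 0.44286781 -0.13504062  0.10092725] [-2.21132221e+00 -2.22685600e+00  1.25623991e-03] 0.042883636093164715
[158.45769496 104.62177642]
shift [-0.0101 -0.0058  0.1783]
```

View pics/w2.png

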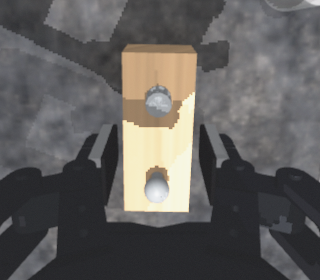

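The wrist crop shows the wheel top at about (158,101) between the fingers' lines, the ball at (157,190). The wheel is ~2 mm towards +y of my estimate: y ≈ -0.137.

{"op": "carry_out", "data": {
  "rows": [
    [0, 0, 0, -0.004, 0, 0.1, 0],
    [0, 0, 0, -0.004, 0, 0.17, 0],
    [0, 0, 0, -0.004, 0, 0.17, 0],
    [0, 0, 0, -0.004, 0, 0.17, 0]
  ]
}}

```text
t: 2.65
tool_pos: [0.4458, -0.1382, 0.0538]
tool_rot: [2.211, 2.226, 0.002]
contact_force: [0.5, -1.2, -0.2]
opening: 0.043
grip_force: 0.0
```

{"op": "carry_out", "data": {
  "rows": [
    [0, 0, 0, 0, 0, 0, 1],
    [0, 0, 0, 0, 0, 0, 1],
    [0, 0, 0, 0, 0, 0, 1],
    [0, 0, 0, 0, 0, 0, 1],
    [0, 0, 0, 0, 0, 0, 1]
  ],
  "force": 40
}}

```text
t: 3.15
tool_pos: [0.4438, -0.1378, 0.051]
tool_rot: [2.215, 2.228, 0.0]
contact_force: [-0.1, 0.1, -0.5]
opening: 0.0
grip_force: 0.0
```

Run:
```python
from h import *
s=get_obs();print(s["tool_pos"],s["opening"],s["grip_force"],s["contact_force"])
o=get_image("wrist");t=get_image("scene");print(proj(o,[.443,-.137,.07])-[160,120])
a=cv2.resize(o["img"][120:400,160:480],None,fx=1.5,fy=1.5)
b=cv2.resize(t["img"][210:270,320:400],None,fx=4.75,fy=4.75)
c=np.zeros((420,870,3),np.uint8);c[:,:480]=a;c[:285,480:860]=b;cv2.imwrite("pics/w3.png",cv2.resize(c,(780,377)))
```

```text
[ 0.44383461 -0.13775343  0.0510037 ] 3.279300255355243e-07 0.0 [-0.06180767  0.08341746 -0.48261551]
[156.73174202 125.27365133]
```

View pics/w3.png

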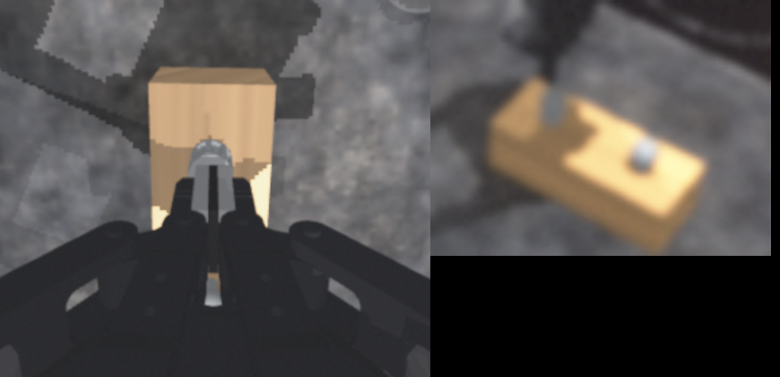

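The wrist crop shows the fingers nearly shut, apparently in front of the wheel at (210,157), and opening reads 0: the wheel was not caught. I'll check the geometry by projection.

Run:
```python
from h import *
o=get_image("wrist");s=get_obs();p=s["tool_pos"];k=1.5*780/870
f=lambda X:((proj(o,X)-[160,120])*k).round(0)
for z in(.046,.051,.060,.070,.085,.1): print(z,"pad +y edge",f([p[0],p[1]+.011,z]),"x+-11",f([p[0]-.011,p[1]+.011,z]),f([p[0]+.011,p[1]+.011,z]))
for dy in(-.14,-.135,-.13,-.125):print("wheel top far edge/near edge",dy,f([.443,dy+.01,.072]),f([.443,dy-.01,.072]), f([.433,dy,.072]),f([.453,dy,.072]))
print("rack front top edge ref",f([.443,-.103,.046]))
cv2.imwrite("pics/w4.png",cv2.resize(o["img"][215:300,260:380],None,fx=6,fy=6,interpolation=cv2.INTER_CUBIC))
```

```text
0.046 pad +y edge [213. 129.] x+-11 [190. 128.] [236. 129.]
0.051 pad +y edge [213. 132.] x+-11 [189. 132.] [236. 132.]
0.06 pad +y edge [213. 138.] x+-11 [188. 138.] [237. 139.]
0.07 pad +y edge [213. 146.] x+-11 [187. 146.] [239. 147.]
0.085 pad +y edge [213. 160.] x+-11 [184. 160.] [241. 160.]
0.1 pad +y edge [213. 177.] x+-11 [182. 177.] [244. 177.]
wheel top far edge/near edge -0.14 [211. 155.] [211. 198.] [188. 177.] [234. 177.]
wheel top far edge/near edge -0.135 [211. 144.] [211. 188.] [188. 166.] [235. 167.]
wheel top far edge/near edge -0.13 [211. 133.] [211. 177.] [187. 155.] [235. 156.]
wheel top far edge/near edge -0.125 [211. 122.] [211. 166.] [187. 144.] [235. 145.]
rack front top edge ref [212.  80.]
```

View pics/w4.png

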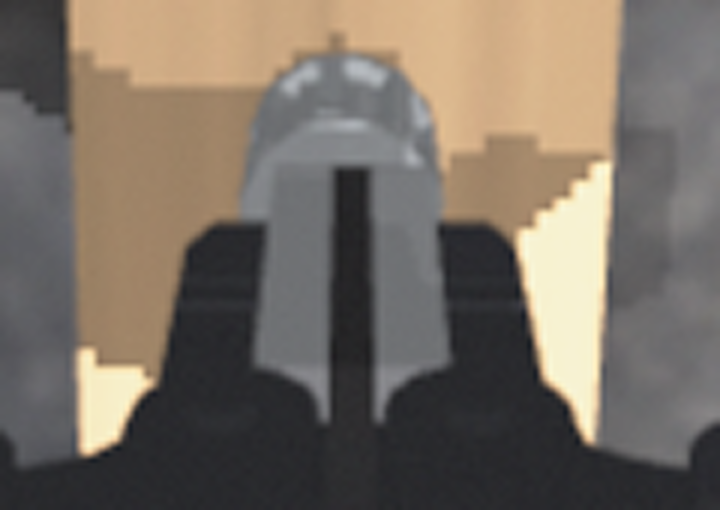

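The close crop shows the shut pads over the wheel's top face, whose front edge is at crop row 120, so the wheel is centred at y≈-0.1385 as planned. I need to know whether the pads are above it or through it, so I'll check the tip height against the scene camera.

Run:
```python
from h import *
t=get_image("scene");s=get_obs();print(s)
for z in(.02,.046,.052,.072,.09,.1,.12):print(z,proj(t,[.443,-.138,z]).round(1))
print("ball",proj(t,[.442,-.217,.062]),"ball top",proj(t,[.442,-.217,.073]))
a=cv2.resize(t["img"][190:265,310:400],None,fx=8,fy=8,interpolation=cv2.INTER_CUBIC)
cv2.imwrite("pics/s4.png",a)
```

```text
{'t': 3.35, 'q': array([-4.61267007e-01, -2.03117385e-01,  2.10840988e+00, -2.13050849e-05,
        1.23657928e+00, -4.66939229e-01]), 'dq': array([-1.28054726e-03, -1.32993425e-04, -3.89520396e-06, -1.26453429e-03,
        8.04573596e-05,  1.06845138e-03]), 'effort': array([ 1.57745977e-03, -2.49052191e+01, -3.37660217e+01, -1.09458686e-04,
        8.91979762e-04,  1.91819800e-05]), 'tool_pos': array([ 0.44367266, -0.13766497,  0.0507123 ]), 'tool_rot': array([-2.21494224e+00, -2.22755723e+00,  1.68438198e-04]), 'contact_force': array([-0.23069369,  0.41624123, -0.02314137]), 'wrist_torque': array([ 0.06241785,  0.03434419, -0.0658974 ]), 'grip_force': 0.0, 'opening': -0.00017807233576906252}
0.02 [347.1 243. ]
0.046 [347.7 237.5]
0.052 [347.8 236.2]
0.072 [348.2 231.9]
0.09 [348.6 228. ]
0.1 [348.8 225.7]
0.12 [349.2 221.2]
ball [369.12274946 245.1254876 ] ball top [369.47842689 242.73442416]
```

View pics/s4.png

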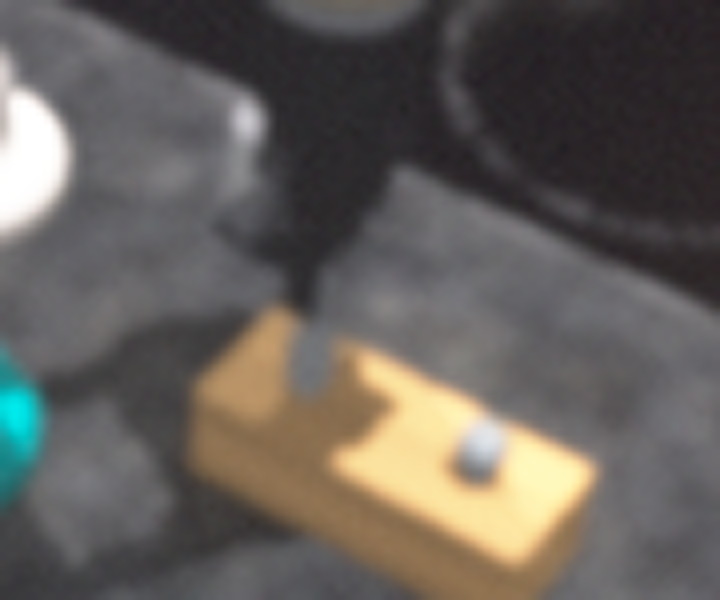

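The scene crop puts the gripper tip at the top of the wheel (row ≈230, z≈0.075-0.08), not at the reported 0.051. So the pads appear to have closed just above the wheel. I'll open, then step down gently while watching the force.

{"op": "carry_out", "data": {
  "rows": [
    [0, 0, 0, 0, 0, 0, 0],
    [0, 0, 0, 0, 0, 0, 0],
    [0, 0, 0, 0, 0, 0.013, 0],
    [0, 0, 0, 0, 0, 0.013, 0]
  ]
}}

```text
t: 3.75
tool_pos: [0.4433, -0.1375, 0.0462]
tool_rot: [-2.214, -2.227, 0.001]
contact_force: [-0.5, -0.1, -0.5]
opening: 0.0427
grip_force: 0.0
```

{"op": "carry_out", "data": {
  "rows": [
    [0, 0, 0, 0, 0, 0.01, 0],
    [0, 0, 0, 0, 0, 0.01, 0]
  ]
}}

```text
t: 3.95
tool_pos: [0.4434, -0.1375, 0.0434]
tool_rot: [-2.214, -2.227, 0.0]
contact_force: [0.2, 0.3, -0.9]
opening: 0.0427
grip_force: 0.0
```

{"op": "carry_out", "data": {
  "rows": [
    [0, 0, 0, 0, 0, 0.01, 0],
    [0, 0, 0, 0, 0, 0.01, 0]
  ]
}}

```text
t: 4.15
tool_pos: [0.4434, -0.1376, 0.0404]
tool_rot: [-2.214, -2.227, 0.0]
contact_force: [0.2, -0.7, 0.4]
opening: 0.0427
grip_force: 0.0
```

{"op": "carry_out", "data": {
  "rows": [
    [0, 0, 0, 0, 0, 0.01, 0],
    [0, 0, 0, 0, 0, 0.01, 0]
  ]
}}

```text
t: 4.35
tool_pos: [0.4435, -0.1376, 0.0375]
tool_rot: [-2.215, -2.227, 0.0]
contact_force: [0.5, 0.0, 0.8]
opening: 0.0428
grip_force: 0.0
```

{"op": "carry_out", "data": {
  "rows": [
    [0, 0, 0, 0, 0, 0.01, 0],
    [0, 0, 0, 0, 0, 0.01, 0]
  ]
}}

```text
t: 4.55
tool_pos: [0.4435, -0.1375, 0.0345]
tool_rot: [-2.215, -2.227, 0.0]
contact_force: [0.6, 0.4, -0.0]
opening: 0.0427
grip_force: 0.0
```

{"op": "carry_out", "data": {
  "rows": [
    [0, 0, 0, 0, 0, 0.01, 0],
    [0, 0, 0, 0, 0, 0.01, 0]
  ]
}}

```text
t: 4.75
tool_pos: [0.4435, -0.1375, 0.0315]
tool_rot: [-2.215, -2.227, 0.0]
contact_force: [1.2, -0.3, -0.3]
opening: 0.0426
grip_force: 0.0
```

Run:
```python
from h import *
print(get_obs()["tool_pos"],get_obs()["contact_force"])
o=get_image("wrist");t=get_image("scene")
a=cv2.resize(o["img"][180:330,220:420],None,fx=2.66,fy=2.66,interpolation=cv2.INTER_CUBIC)
b=cv2.resize(t["img"][200:265,320:380],None,fx=4,fy=4,interpolation=cv2.INTER_CUBIC)
c=np.zeros((400,780,3),np.uint8);c[:a.shape[0],:a.shape[1]]=a[:400];c[:260,535:775]=b;cv2.imwrite("pics/w5.png",c)
```

```text
[ 0.44347456 -0.13753054  0.03145678] [ 1.17781699 -0.26852863 -0.324044  ]
```

View pics/w5.png

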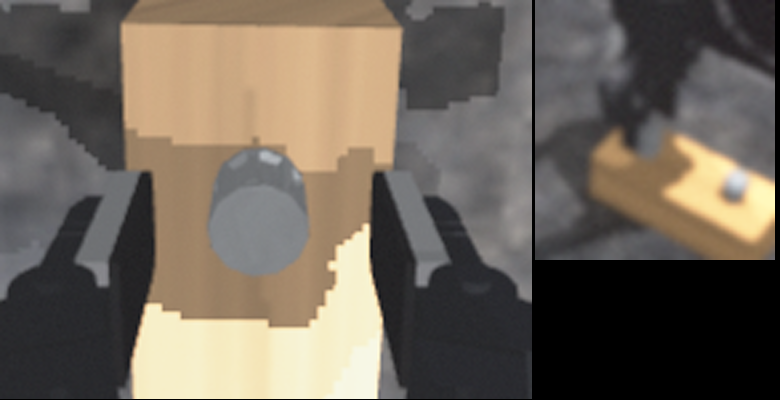

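The wrist view shows the wheel (258,230) midway between the pads at 152 and 372, with the pad tips still about level with its top. So the real fingertips sit some 35-40 mm behind the reported TCP. I'll keep stepping down with force checks.

{"op": "carry_out", "data": {
  "rows": [
    [0, 0, 0, 0, 0, 0.015, 0],
    [0, 0, 0, 0, 0, 0.015, 0]
  ]
}}

```text
t: 5.05
tool_pos: [0.4433, -0.1375, 0.0268]
tool_rot: [-2.214, -2.227, 0.001]
contact_force: [-0.4, -0.5, 0.2]
opening: 0.0423
grip_force: 0.0
```

{"op": "carry_out", "data": {
  "rows": [
    [0, 0, 0, 0, 0, 0.015, 0],
    [0, 0, 0, 0, 0, 0.015, 0]
  ]
}}

```text
t: 5.25
tool_pos: [0.4433, -0.1375, 0.0222]
tool_rot: [-2.214, -2.227, 0.001]
contact_force: [0.1, -0.8, 0.1]
opening: 0.0424
grip_force: 0.0
```

{"op": "carry_out", "data": {
  "rows": [
    [0, 0, 0, 0, 0, 0.013, 0],
    [0, 0, 0, 0, 0, 0.013, 0]
  ]
}}

```text
t: 5.45
tool_pos: [0.4434, -0.1375, 0.0184]
tool_rot: [-2.214, -2.227, 0.001]
contact_force: [0.2, -0.7, -0.3]
opening: 0.0429
grip_force: 0.0
```

{"op": "carry_out", "data": {
  "rows": [
    [0, 0, 0, 0, 0, 0, 0.3],
    [0, 0, 0, 0, 0, 0, 0.5],
    [0, 0, 0, 0, 0, 0, 1],
    [0, 0, 0, 0, 0, 0, 1],
    [0, 0, 0, 0, 0, 0, 1]
  ],
  "force": 40
}}

```text
t: 5.95
tool_pos: [0.4439, -0.1378, 0.0193]
tool_rot: [2.215, 2.228, 0.0]
contact_force: [0.2, 0.4, 1.4]
opening: 0.0182
grip_force: 39.0
```

Gripped (39 N, 18 mm). Foot is 9.3 mm below reported TCP. Lift and go towards the drive.

{"op": "carry_out", "data": {
  "rows": [
    [0, 0, 0, 0, 0, -0.1, 1],
    [0, 0, 0, 0, 0, -0.2, 1],
    [0, 0, 0, 0, 0, -0.35, 1],
    [0, 0, 0, 0, 0, -0.5, 1],
    [0, 0, 0, 0, 0, -0.5, 1]
  ]
}}

```text
t: 6.45
tool_pos: [0.4479, -0.1396, 0.177]
tool_rot: [2.206, 2.219, 0.007]
contact_force: [0.8, -0.4, 0.5]
opening: 0.0183
grip_force: 39.7
```

{"op": "carry_out", "data": {
  "rows": [
    [0, 0, 0, 0.13, 0.03, 0, 1],
    [0, 0, 0, 0.26, 0.07, 0, 1],
    [0, 0, 0, 0.4, 0.1, 0, 1],
    [0, 0, 0, 0.5, 0.13, 0, 1],
    [0, 0, 0, 0.5, 0.13, 0, 1]
  ]
}}

```text
t: 6.95
tool_pos: [0.4819, 0.0155, 0.168]
tool_rot: [-2.209, -2.232, -0.0]
contact_force: [-0.6, -0.8, -0.1]
opening: 0.0181
grip_force: 39.7
```

Run:
```python
from h import *
import pickle
print(get_obs())
o=get_image("wrist");pickle.dump(o,open("w6.pkl","wb"));t=get_image("top");pickle.dump(t,open("t6.pkl","wb"))
g=cv2.cvtColor(o["img"],cv2.COLOR_BGR2GRAY)
u,v=proj(o,[.4842,.0737,.118]);print(u,v)
u,v=int(u),int(v)
for r in range(v-42,v+44,2):print(r,' '.join('%2d'%(x//10) for x in g[r,u-44:u+46:2]))
```

```text
{'t': 6.95, 'q': array([-1.23021495e-01, -2.80650189e-01,  1.96701807e+00,  1.07214819e-03,
        1.45638214e+00, -1.33635692e-01]), 'dq': array([-0.05981798, -0.01046098,  0.00934245, -0.04132403,  0.01184319,
       -0.04227339]), 'effort': array([ 1.44402746e+00, -2.48985493e+01, -3.73892784e+01,  2.62367316e-01,
       -3.59075982e-02,  2.49207588e-01]), 'tool_pos': array([0.48187395, 0.01552063, 0.16802585]), 'tool_rot': array([-2.20865603e+00, -2.23194983e+00, -2.14126535e-04]), 'contact_force': array([-0.57349477, -0.83351184, -0.11225207]), 'wrist_torque': array([-0.03886303, -0.00876303,  0.00606012]), 'grip_force': 39.662702679634094, 'opening': 0.018090265685285944}
322.2956640843422 137.30480406469218
95  7  6  6  6  7  7  7  7  7 11 17 17 19 20 20 20 20 20 20 20 20 20 20 20 20 20 20 20 20 20 20 20 20 20 20 20 20 20 20 20 24 24 24 24 24
97  7  6  6  6  7  7  7  7  9 17 17 18 19 20 20 20 20 20 20 20 20 20 20 19 19 19 18 18 18 19 19 19 19 20 20 20 20 20 20 20 24 24 24 24 24
99  6  6  6  6  6  7  7  7 15 17 18 19 20 20 20 20 20 20 20 20 20 19 18 18 18 17 15 15 15 14 15 16 
[... 4898 characters left out ...]
 6  6
171  7  7  6  6  6  7  6  6  6  6  6  6  6  6  6  6  6  6  6  5  5  5  5  5  8  8  8  8  8  8  7  5  5  5  5  4  4  5  5  5  6  8 10 11 10
173  6  6  6  6  6  6  6  6  6  6  6  6  6  6  6  6  6  6  6  6  5  5  5  5  5  5  5  5  5  5  5  5  5  5  6  7  7  7  8  9  9  9  9 10 11
175  6  6  6  6  6  6  6  6  6  6  6  6  6  5  5  6  6  6  6  5  5  5  5  5  5  5  5  5  5  5  5  5  5  5  8  8  7  7  7  8  8  9  9  9 11
177  6  6  5  6  6  6  6  6  6  7  6  6  6  6  5  5  5  5  5  5  5  5  5  5  5  5  5  5  5  5  5  5  5  5  8  8  7  7  7  8  9  9  9  9 10
179  6  5  6  5  5  5  6  5  5  6  6  5  6  6  5  5  5  5  5  5  5  5  5  5  5  5  5  5  5  5  5  5  5  5  8  8  7  7  7  8  9  9  8  9 10
```

The dump shows the collet ring centred at about (341,126) and the nut's axis about 7 px to its left, so the bore lies towards world +x. Now I'll take a settled frame, fit the ring and hex numerically, and get the wheel's offset in the gripper.

```bash
cat > fit.py <<'E'
from h import *
import pickle
from scipy.optimize import minimize
from scipy.ndimage import map_coordinates,gaussian_filter
def grads(o,s=1.):
    g=gaussian_filter(cv2.cvtColor(o["img"],cv2.COLOR_BGR2GRAY).astype(float),s)
    return np.hypot(*np.gradient(g))
def pj(o,X):
    p=(o["R"]@X.T).T+o["t"];p=p@o["mtx"].T;return p[:,:2]/p[:,2:]
def score(o,G,X):
    u=pj(o,X);return map_coordinates(G,[u[:,1],u[:,0]],order=1).mean()
a=np.linspace(0,2*np.pi,90)
def circ(x,y,r,z):return np.c_[x+r*np.cos(a),y+r*np.sin(a),0*a+z]
def hexa(x,y,th,z,af=.034):
    R=af/np.sqrt(3);k=th+np.arange(7)*np.pi/3;V=np.c_[x+R*np.cos(k),y+R*np.sin(k),0*k+z]
    return np.vstack([V[i]+(V[i+1]-V[i])*np.linspace(.05,.95,20)[:,None] for i in range(6)])
E
python3 - <<'E'
from fit import *
s=get_obs();o=get_image("wrist");pickle.dump((o,s),open("w7.pkl","wb"))
print(s["tool_pos"])
G=grads(o)
b=ray(o,341,126,.118);print("bore guess",b)
best=max((score(o,G,circ(x,y,.0058,.1165))+score(o,G,circ(x,y,.0074,.118)),x,y) for x in np.arange(b[0]-.006,b[0]+.006,.0005) for y in np.arange(b[1]-.006,b[1]+.006,.0005));print("bore",best)
res=[]
for th in np.radians(np.arange(0,60,2)):
    res.append(max((score(o,G,hexa(x,y,th,.116)),round(np.degrees(th)),x.round(4),y.round(4)) for x in np.arange(best[1]-.008,best[1]+.001,.001) for y in np.arange(best[2]-.005,best[2]+.005,.001)))
res.sort(reverse=True);print(*res[:6],sep="\n")
# wheel offset from w5
R=Ro.from_rotvec(s["tool_rot"]).as_matrix();c=R.T@(-o["R"].T@o["t"]-s["tool_pos"]);RC=o["R"]@R
R5=Ro.from_rotvec([-2.215,-2.227,0]).as_matrix();p5=np.array([.44347,-.13753,.03146])
C=p5+R5@c;d=R5@RC.T@np.linalg.inv(o["mtx"])@[220+258/2.66,180+230/2.66,1]
w=C+d*(.072-C[2])/d[2];print("wheel",w,"rel to grip tcp",w-[.4439,-.1378,0])
E
```

```text
[0.48150081 0.01287788 0.16813133]
bore guess [0.49781435 0.07930323 0.118     ]
bore (np.float64(27.675656595816207), np.float64(0.4958143548186833), np.float64(0.08280322615443332))
(np.float64(10.37858792015179), 18, np.float64(0.4958), np.float64(0.0808))
(np.float64(10.280397983845122), 20, np.float64(0.4958), np.float64(0.0808))
(np.float64(10.255335259555562), 16, np.float64(0.4958), np.float64(0.0808))
(np.float64(10.044009412388316), 22, np.float64(0.4958), np.float64(0.0798))
(np.float64(10.03794859188852), 34, np.float64(0.4878), np.float64(0.0808))
(np.float64(10.011079589323229), 28, np.float64(0.4878), np.float64(0.0798))
wheel [ 0.44289543 -0.13896608  0.072     ] rel to grip tcp [-0.00100457 -0.00116608  0.072     ]
```

{"op": "carry_out", "data": {
  "rows": [
    [0, 0, 0, -0.15, 0.13, 0, 1],
    [0, 0, 0, -0.15, 0.13, 0, 1],
    [0, 0, 0, -0.15, 0.13, 0, 1],
    [0, 0, 0, -0.15, 0.13, 0, 1]
  ]
}}

```text
t: 7.5
tool_pos: [0.5205, -0.0327, 0.1687]
tool_rot: [-2.216, -2.225, 0.001]
contact_force: [-0.7, 0.3, -0.3]
opening: 0.0187
grip_force: 39.7
```

Run:
```python
from fit import *
s=get_obs();o2=get_image("wrist");pickle.dump((o2,s),open("w8.pkl","wb"));o1,s1=pickle.load(open("w7.pkl","rb"))
print(s["tool_pos"])
Gs=[(o1,grads(o1)),(o2,grads(o2))]
B=np.array([.4958,.0828,.118])
def sc(o,G,x,y,z):return score(o,G,circ(x,y,.0058,z-.0016))+score(o,G,circ(x,y,.0074,z))
for o,G in Gs:
    b=max((sc(o,G,x,y,.118),x.round(4),y.round(4)) for x in np.arange(.478,.506,.0005) for y in np.arange(.065,.095,.0005));print("each",b,proj(o,[b[1],b[2],.118]))
r=max((sum(sc(o,G,x,y,z) for o,G in Gs),x.round(4),y.round(4),z.round(4)) for x in np.arange(.478,.506,.001) for y in np.arange(.065,.095,.001) for z in np.arange(.1,.14,.002));print("joint",r)
t=pickle.load(open("t6.pkl","rb"));Gt=grads(t,.7)
f=max((score(t,Gt,circ(x,y,.05,z)),x.round(4),y.round(4),z) for z in(0,.01,.02) for x in np.arange(.47,.51,.001) for y in np.arange(.06,.1,.001));print("foot top cam",f)
for o,G in Gs:
    f=max((score(o,G,circ(x,y,.05,z)),x.round(4),y.round(4),z) for z in(0,.01,.02) for x in np.arange(.47,.51,.001) for y in np.arange(.06,.1,.001));print("foot wrist",f)
```

```text
[ 0.52052859 -0.03273692  0.16868111]
each (np.float64(27.653108486755645), np.float64(0.497), np.float64(0.0815)) [339.99249454 122.92914675]
each (np.float64(43.23214696131714), np.float64(0.4985), np.float64(0.084)) [287.61475944  51.18318422]
joint (np.float64(68.59473623530775), np.float64(0.497), np.float64(0.085), np.float64(0.116))
foot top cam (np.float64(20.389683596266533), np.float64(0.494), np.float64(0.081), 0.01)
foot wrist (np.float64(34.56884604005131), np.float64(0.496), np.float64(0.08), 0.01)
foot wrist (np.float64(36.563584245374706), np.float64(0.496), np.float64(0.081), 0.01)
```

The foot and collet fits agree: nut axis ≈ (0.495, 0.081), bore ≈ (0.498, 0.0825). Moving to hover over the bore.

{"op": "carry_out", "data": {
  "rows": [
    [0, 0, 0, 0.2, -0.04, 0, 1],
    [0, 0, 0, 0.387, -0.075, 0, 1],
    [0, 0, 0, 0.387, -0.075, 0.05, 1],
    [0, 0, 0, 0.387, -0.075, 0.109, 1],
    [0, 0, 0, 0.387, -0.075, 0.109, 1]
  ]
}}

```text
t: 8.05
tool_pos: [0.4952, 0.0848, 0.1337]
tool_rot: [-2.21, -2.228, 0.006]
contact_force: [-0.5, 0.7, -0.6]
opening: 0.0183
grip_force: 39.7
```

Run:
```python
from fit import *
s=get_obs();o=get_image("wrist");s=get_obs();pickle.dump((o,s),open("w9.pkl","wb"));p=s["tool_pos"]
print(p,s["tool_rot"]);G=grads(o,.8)
zf=p[2]-.0093
aa=np.radians(np.arange(10,171,4))
def arc(x,y,r,z):return np.c_[x+r*np.cos(aa),y+r*np.sin(aa),0*aa+z]
L=sorted(((score(o,G,arc(p[0]+dx,p[1]+dy,.005,zf)),dx.round(4),dy.round(4)) for dx in np.arange(-.005,.005,.0005) for dy in np.arange(-.005,.005,.0005)),reverse=True);print("foot",*L[:4],sep="\n")
L=sorted(((score(o,G,arc(x,y,.0058,.1164))+score(o,G,arc(x,y,.0074,.118)),x.round(4),y.round(4)) for x in np.arange(.49,.506,.0005) for y in np.arange(.073,.093,.0005)),reverse=True);print("bore",*L[:4],sep="\n")
g=cv2.cvtColor(o["img"],cv2.COLOR_BGR2GRAY)
u,v=map(int,proj(o,[p[0],p[1],zf]));print(u,v,proj(o,[.498,.0825,.118]))
for r in range(v-44,v+34,2):print(r,' '.join('%2d'%(x//10) for x in g[r,u-40:u+40:2]))
```

```text
[0.49630887 0.08433837 0.13515631] [-2.21233928 -2.22776645  0.00315007]
foot
(np.float64(18.992953902224446), np.float64(0.0035), np.float64(0.001))
(np.float64(18.837670448052606), np.float64(0.004), np.float64(0.001))
(np.float64(17.681362159733826), np.float64(0.004), np.float64(0.0005))
(np.float64(17.163666440003546), np.float64(0.003), np.float64(0.001))
bore
(np.float64(31.725310103852934), np.float64(0.496), np.float64(0.086))
(np.float64(31.48580270162504), np.float64(0.4965), np.float64(0.086))
(np.float64(31.180289348282006), np.float64(0.496), np.float64(0.0855))
(np.float64(31.03455670713699), np.float64(0.4965), np.float64(0.0865))
319 230 [322.31043338 228.94279567]
186 22 22 22 22 22 22 22 20 19 17 15 15 13 12 16 19 19 20 20 20 20 20 20 20 20 20 18 15 12 15 16 16 20 20 22 22 22 22 22 22
188 22 22 22 22 22 22 21 20 19 15 14 12 14 18 19 20 19 20 20 20 20 20 20 20 20 20 20 20 17 13 15 16 18 20 21 22 22 22 22 22
190 22 22 22 22 22 22 21 19 17 14 12 16 19 19 19 19 20 20 20 20 20 20 20 20 20 20 20 20 20 18 13 15 16 19 21 22 22 22 22 24
192 22 22 22 22 22 22 20 19 15 12 15 
[... 3726 characters left out ...]
11 11 12 11 11 11 11 11 11 11 10 10 11 11 11  9  3  3  9 12 12 12 12 11  5  5  5
254  4  4  4 10 11 11 11 11  8  3  3  7 10 11 11 11 11 11 11 11 11 11 11 11 10 11 10 13  9  3  3  7 12 12 12 12 11  4  4  4
256  4  4  5 11 11 11 11 11  7  3  3  8 10 11 11 11 11 11 11 11 11 11 11 11 10 11 11 13 11  3  3  5 12 12 12 12 12  6  4  4
258  4  4  7 11 11 11 11 11  5  3  3  8 10 11 11 11 11 11 12 11 11 11 11 11 10 11 10 12 10  3  3  5 12 12 12 12 12  9  4  4
260  4  4  8 11 11 11 11 10  3  3  3  8 11 10 10 12 11 11 11 12 12 13 12 11 10 11 11 11  9  3  3  4 11 12 12 12 12 10  4  4
262  4  4 10 11 11 11 11 10  3  3  3  8 10 11 11 12 13 13 13 13 13 13 13 13 12 11 11 11 10  3  3  3  9 12 12 12 11 11  4  4
```

{"op": "carry_out", "data": {
  "rows": [
    [0, 0, 0, 0, 0, 0.01, 1],
    [0, 0, 0, 0, 0, 0.02, 1],
    [0, 0, 0, 0, 0, 0.02, 1],
    [0, 0, 0, 0, 0, 0.02, 1]
  ]
}}

```text
t: 8.5
tool_pos: [0.4983, 0.0834, 0.1307]
tool_rot: [2.215, 2.227, 0.001]
contact_force: [0.4, 0.4, -0.4]
opening: 0.0183
grip_force: 39.7
```

{"op": "carry_out", "data": {
  "rows": [
    [0, 0, 0, 0, 0, 0.007, 1],
    [0, 0, 0, 0, 0, 0.012, 1],
    [0, 0, 0, 0, 0, 0.012, 1]
  ]
}}

```text
t: 8.8
tool_pos: [0.4978, 0.0837, 0.1263]
tool_rot: [-2.215, -2.227, 0.001]
contact_force: [0.0, -0.2, -0.6]
opening: 0.0186
grip_force: 39.7
```

{"op": "carry_out", "data": {
  "rows": [
    [0, 0, 0, 0, 0, 0.006, 1],
    [0, 0, 0, 0, 0, 0.006, 1]
  ]
}}

```text
t: 9.0
tool_pos: [0.4984, 0.0837, 0.125]
tool_rot: [2.215, 2.227, 0.001]
contact_force: [1.7, 0.2, -0.3]
opening: 0.0183
grip_force: 39.8
```

{"op": "carry_out", "data": {
  "rows": [
    [0, 0, 0, 0, 0, 0.006, 1],
    [0, 0, 0, 0, 0, 0.006, 1]
  ]
}}

```text
t: 9.2
tool_pos: [0.4988, 0.0836, 0.1236]
tool_rot: [2.214, 2.227, 0.002]
contact_force: [1.5, -1.4, 0.3]
opening: 0.0185
grip_force: 39.8
```

The foot is now ~4 mm inside the mouth with no axial force, so it has entered. Continuing down.

{"op": "carry_out", "data": {
  "rows": [
    [0, 0, 0, 0, 0, 0.008, 1],
    [0, 0, 0, 0, 0, 0.016, 1],
    [0, 0, 0, 0, 0, 0.016, 1]
  ]
}}

```text
t: 9.5
tool_pos: [0.4987, 0.0836, 0.1183]
tool_rot: [2.214, 2.227, 0.002]
contact_force: [4.1, -0.8, -1.2]
opening: 0.0185
grip_force: 39.7
```

{"op": "carry_out", "data": {
  "rows": [
    [0, 0, 0, 0, 0, 0.008, 1],
    [0, 0, 0, 0, 0, 0.016, 1],
    [0, 0, 0, 0, 0, 0.016, 1]
  ]
}}

```text
t: 9.8
tool_pos: [0.4987, 0.0836, 0.1135]
tool_rot: [2.214, 2.227, 0.002]
contact_force: [5.4, -0.9, -0.8]
opening: 0.0181
grip_force: 39.8
```

{"op": "carry_out", "data": {
  "rows": [
    [0, 0, 0, 0, 0, 0.008, 1],
    [0, 0, 0, 0, 0, 0.016, 1],
    [0, 0, 0, 0, 0, 0.016, 1]
  ]
}}

```text
t: 10.1
tool_pos: [0.4987, 0.0835, 0.1087]
tool_rot: [2.214, 2.227, 0.001]
contact_force: [6.0, -1.7, 0.4]
opening: 0.0183
grip_force: 39.9
```

{"op": "carry_out", "data": {
  "rows": [
    [0, 0, 0, -0.001, 0.003, 0.004, 1],
    [0, 0, 0, -0.001, 0.003, 0.01, 1],
    [0, 0, 0, -0.001, 0.003, 0.01, 1]
  ]
}}

```text
t: 10.4
tool_pos: [0.4988, 0.0833, 0.1053]
tool_rot: [2.215, 2.228, -0.0]
contact_force: [4.3, -1.6, 0.5]
opening: 0.0181
grip_force: 40.0
```

{"op": "carry_out", "data": {
  "rows": [
    [0, 0, 0, 0, 0, 0.008, 1],
    [0, 0, 0, 0, 0, 0.012, 1],
    [0, 0, 0, 0, 0, 0.012, 1]
  ]
}}

```text
t: 10.7
tool_pos: [0.4989, 0.0833, 0.1018]
tool_rot: [2.215, 2.228, -0.0]
contact_force: [4.6, -2.3, 0.8]
opening: 0.0182
grip_force: 40.0
```

{"op": "carry_out", "data": {
  "rows": [
    [0, 0, 0, -0.001, 0.002, 0.006, 1],
    [0, 0, 0, -0.001, 0.002, 0.01, 1],
    [0, 0, 0, -0.001, 0.002, 0.01, 1]
  ]
}}

```text
t: 11.0
tool_pos: [0.499, 0.0831, 0.0986]
tool_rot: [-2.214, -2.227, 0.001]
contact_force: [2.3, -1.4, 1.3]
opening: 0.0184
grip_force: 40.0
```

{"op": "carry_out", "data": {
  "rows": [
    [0, 0, 0, 0, 0.001, 0.006, 1],
    [0, 0, 0, 0, 0.001, 0.01, 1],
    [0, 0, 0, 0, 0.001, 0.01, 1]
  ]
}}

```text
t: 11.3
tool_pos: [0.4992, 0.0831, 0.0955]
tool_rot: [-2.214, -2.227, 0.002]
contact_force: [0.4, -2.3, 1.4]
opening: 0.0182
grip_force: 40.0
```

{"op": "carry_out", "data": {
  "rows": [
    [0, 0, 0, 0, 0, 0.005, 1],
    [0, 0, 0, 0, 0, 0.005, 1]
  ]
}}

```text
t: 11.5
tool_pos: [0.4993, 0.0831, 0.0939]
tool_rot: [-2.214, -2.227, 0.001]
contact_force: [0.1, -1.9, 0.0]
opening: 0.0183
grip_force: 40.0
```

{"op": "carry_out", "data": {
  "rows": [
    [0, 0, 0, 0, 0, 0.004, 1],
    [0, 0, 0, 0, 0, 0.004, 1]
  ]
}}

```text
t: 11.7
tool_pos: [0.4995, 0.0831, 0.0934]
tool_rot: [-2.215, -2.227, 0.001]
contact_force: [-1.4, -3.0, 2.2]
opening: 0.0181
grip_force: 40.1
```

{"op": "carry_out", "data": {
  "rows": [
    [0, 0, 0, 0, 0, 0.004, 1],
    [0, 0, 0, 0, 0, 0.004, 1]
  ]
}}

```text
t: 11.9
tool_pos: [0.4998, 0.0831, 0.0933]
tool_rot: [-2.215, -2.228, 0.001]
contact_force: [-3.7, -1.3, 7.0]
opening: 0.0182
grip_force: 40.7
```

The shank stopped at TCP z=0.0933, exactly the predicted home depth, with the force rising from 2 to 7 N and no further travel: it's seated. Release, then refine the hex angle from the saved frames.

{"op": "carry_out", "data": {
  "rows": [
    [0, 0, 0, 0, 0, 0, 0.3],
    [0, 0, 0, 0, 0, 0, -0.3],
    [0, 0, 0, 0, 0, -0.01, -0.3],
    [0, 0, 0, 0, 0, -0.01, -0.3]
  ]
}}

```text
t: 12.3
tool_pos: [0.4998, 0.0833, 0.0953]
tool_rot: [-2.215, -2.228, -0.0]
contact_force: [-0.2, 0.2, 0.4]
opening: 0.0552
grip_force: 0.0
```

Run:
```python
from fit import *
print(get_obs()["tool_pos"],get_obs()["opening"],get_obs()["q"].round(2))
I=[pickle.load(open(f,"rb"))[0] for f in("w7.pkl","w8.pkl")];I=[(o,grads(o,.8)) for o in I]
L=[]
for th in np.radians(np.arange(0,60,2)):
  L.append(max((sum(score(o,G,hexa(x,y,th,.116))+.5*score(o,G,circ(x,y,.05,.01)) for o,G in I),round(np.degrees(th)),x.round(4),y.round(4)) for x in np.arange(.492,.498,.001) for y in np.arange(.078,.084,.001)))
print(*sorted(L,reverse=True)[:8],sep="\n")
# wheel top now
o=get_image("wrist");G=grads(o,.8);s=get_obs();pickle.dump((o,s),open("w10.pkl","wb"))
aa=np.radians(np.arange(0,360,4))
L=sorted(((score(o,G,circ(x,y,.01,z)),x.round(4),y.round(4),round(z,3)) for z in np.arange(.140,.170,.003) for x in np.arange(.492,.506,.001) for y in np.arange(.075,.092,.001)),reverse=True);print(*L[:5],sep="\n")
```

```text
[0.49984199 0.08332342 0.09526869] 0.05524854217447625 [ 0.02 -0.15  1.98  0.    1.31  0.01]
(np.float64(61.7933857865484), 18, np.float64(0.496), np.float64(0.081))
(np.float64(61.62638238378156), 20, np.float64(0.496), np.float64(0.081))
(np.float64(61.41683085410048), 16, np.float64(0.496), np.float64(0.081))
(np.float64(60.77293009403403), 22, np.float64(0.496), np.float64(0.081))
(np.float64(60.71791005325631), 14, np.float64(0.496), np.float64(0.081))
(np.float64(59.96059739579039), 12, np.float64(0.496), np.float64(0.081))
(np.float64(59.91935813613366), 24, np.float64(0.496), np.float64(0.081))
(np.float64(59.42019421613968), 10, np.float64(0.496), np.float64(0.081))
(np.float64(8.80903926141), np.float64(0.499), np.float64(0.078), np.float64(0.14))
(np.float64(8.653506681510148), np.float64(0.499), np.float64(0.079), np.float64(0.143))
(np.float64(8.163952827756143), np.float64(0.499), np.float64(0.077), np.float64(0.14))
(np.float64(7.8735978970091764), np.float64(0.499), np.float64(0.081), np.float64(0.146))
(np.float64(7.705426950289118), np.float64(0.499), np.float64(0.08), np.float64(0.143))
```

{"op": "carry_out", "data": {
  "rows": [
    [0, 0, 0.0667, -0.0077, -0.0143, 0, -0.3],
    [0, 0, 0.0667, -0.0077, -0.0143, 0, -0.3],
    [0, 0, 0.0667, -0.0077, -0.0143, 0.02, -0.3],
    [0, 0, 0.0667, -0.0077, -0.0143, 0.02, -0.3]
  ]
}}

```text
t: 12.75
tool_pos: [0.4948, 0.0808, 0.0881]
tool_rot: [-2.434, -1.985, 0.002]
contact_force: [0.4, -0.4, -0.5]
opening: 0.0556
grip_force: 0.0
```

{"op": "carry_out", "data": {
  "rows": [
    [0, 0, 0, 0, 0, 0.01, -0.3],
    [0, 0, 0, 0, 0, 0.02, -0.3],
    [0, 0, 0, 0, 0, 0.02, -0.3]
  ]
}}

```text
t: 13.05
tool_pos: [0.4951, 0.0808, 0.0825]
tool_rot: [-2.435, -1.984, 0.001]
contact_force: [0.2, 0.1, -0.3]
opening: 0.0556
grip_force: 0.0
```

{"op": "carry_out", "data": {
  "rows": [
    [0, 0, 0, 0, 0, 0.01, -0.3],
    [0, 0, 0, 0, 0, 0.015, -0.3],
    [0, 0, 0, 0, 0, 0.015, -0.3]
  ]
}}

```text
t: 13.35
tool_pos: [0.4953, 0.0808, 0.0784]
tool_rot: [-2.436, -1.984, 0.001]
contact_force: [-0.8, -0.1, -0.0]
opening: 0.0553
grip_force: 0.0
```

{"op": "carry_out", "data": {
  "rows": [
    [0, 0, 0, 0, 0, 0.01, -0.3],
    [0, 0, 0, 0, 0, 0.015, -0.3],
    [0, 0, 0, 0, 0, 0.015, -0.3]
  ]
}}

```text
t: 13.65
tool_pos: [0.4953, 0.0808, 0.0738]
tool_rot: [-2.436, -1.984, 0.001]
contact_force: [0.3, -0.3, 0.6]
opening: 0.056
grip_force: 0.0
```

{"op": "carry_out", "data": {
  "rows": [
    [0, 0, 0, 0, 0, 0.01, -0.3],
    [0, 0, 0, 0, 0, 0.01, -0.3]
  ]
}}

```text
t: 13.85
tool_pos: [0.4952, 0.0808, 0.0708]
tool_rot: [-2.436, -1.984, 0.001]
contact_force: [1.5, 0.3, -0.0]
opening: 0.0553
grip_force: 0.0
```

{"op": "carry_out", "data": {
  "rows": [
    [0, 0, 0, 0, 0, 0.008, -0.3],
    [0, 0, 0, 0, 0, 0.008, -0.3]
  ]
}}

```text
t: 14.05
tool_pos: [0.4953, 0.0808, 0.0684]
tool_rot: [-2.436, -1.984, 0.001]
contact_force: [-1.3, -0.1, -1.0]
opening: 0.0555
grip_force: 0.0
```

{"op": "carry_out", "data": {
  "rows": [
    [0, 0, 0, 0, 0, 0, 0],
    [0, 0, 0, 0, 0, 0, 0.2],
    [0, 0, 0, 0, 0, 0, 0.3],
    [0, 0, 0, 0, 0, 0, 0.3]
  ],
  "force": 20
}}

```text
t: 14.45
tool_pos: [0.4962, 0.0807, 0.0692]
tool_rot: [2.435, 1.983, 0.002]
contact_force: [2.4, -1.0, -1.0]
opening: 0.033
grip_force: 23.0
```

Nut gripped on flats (33 mm). Tighten the grip and read the torque baseline.

{"op": "carry_out", "data": {
  "rows": [
    [0, 0, 0, 0, 0.002, 0, 1],
    [0, 0, 0, 0, 0.002, 0, 1],
    [0, 0, 0, 0, 0.002, 0, 1]
  ],
  "force": 60
}}

```text
t: 14.75
tool_pos: [0.4962, 0.0807, 0.0693]
tool_rot: [2.436, 1.984, -0.0]
contact_force: [-2.5, -1.5, 5.4]
opening: 0.0323
grip_force: 61.9
```

```bash
cat > r.py <<'E'
from h import *
s=get_obs();R=Ro.from_rotvec(s["tool_rot"]).as_matrix()
print(s["t"],"yaw",np.degrees(np.arctan2(R[1,1],R[0,1])).round(2),"tz",s["wrist_torque"].round(3),"F",s["contact_force"].round(1),"e6",s["effort"][5].round(3),s["tool_pos"].round(4),s["opening"].round(4),s["q"][5].round(3))
E
python3 r.py
```

```text
Traceback (most recent call last):
  File "r.py", line 3, in <module>
    print(s["t"],"yaw",np.degrees(np.arctan2(R[1,1],R[0,1])).round(2),"tz",s["wrist_torque"].round(3),"F",s["contact_force"].round(1),"e6",s["effort"][5].round(3),s["tool_pos"].round(4),s["opening"].round(4),s["q"][5].round(3))
                                                                                                                                                                                          ^^^^^^^^^^^^^^^^^^
AttributeError: 'float' object has no attribute 'round'
```

{"op": "carry_out", "data": {
  "rows": [
    [0, 0, 0.045, 0, 0, 0, 1],
    [0, 0, 0.09, 0, 0, 0, 1],
    [0, 0, 0.139, 0, 0, 0, 1],
    [0, 0, 0.139, 0, 0, 0, 1],
    [0, 0, 0.139, 0, 0, 0, 1]
  ]
}}

```text
t: 15.25
tool_pos: [0.4964, 0.0806, 0.0694]
tool_rot: [2.805, 1.413, 0.001]
contact_force: [-0.5, -0.7, 4.9]
opening: 0.0324
grip_force: 61.9
```

```bash
sed -i 's/s\["opening"\].round(4)/round(s["opening"],4)/' r.py; python3 r.py
```

```text
15.25 yaw -36.52 tz [-0.144  0.171 -0.068] F [-0.5 -0.7  4.9] e6 0.004 [0.4964 0.0806 0.0694] 0.0324 0.65
```

{"op": "carry_out", "data": {
  "rows": [
    [0, 0, 0.044, 0, 0, 0, 1],
    [0, 0, 0.044, 0, 0, 0, 1],
    [0, 0, 0.044, 0, 0, 0, 1]
  ]
}}

```text
t: 15.55
tool_pos: [0.4965, 0.0805, 0.0694]
tool_rot: [2.896, 1.216, 0.001]
contact_force: [-0.8, 0.1, 5.0]
opening: 0.032
grip_force: 61.9
```

```bash
python3 r.py
```

```text
15.55 yaw -44.43 tz [-0.122  0.152 -0.087] F [-0.8  0.1  5. ] e6 -0.021 [0.4965 0.0805 0.0694] 0.032 0.788
```

{"op": "carry_out", "data": {
  "rows": [
    [0, 0, 0.032, 0, 0, 0, 1],
    [0, 0, 0.032, 0, 0, 0, 1],
    [0, 0, 0.032, 0, 0, 0, 1]
  ]
}}

```text
t: 15.85
tool_pos: [0.4965, 0.0805, 0.0694]
tool_rot: [2.953, 1.069, 0.001]
contact_force: [-0.8, -0.2, 5.2]
opening: 0.0323
grip_force: 61.9
```

```bash
python3 r.py
```

```text
15.85 yaw -50.19 tz [-0.266  0.132 -0.07 ] F [-0.8 -0.2  5.2] e6 -0.026 [0.4965 0.0805 0.0694] 0.0323 0.889
```

{"op": "carry_out", "data": {
  "rows": [
    [0, 0, 0.032, 0, 0, 0, 1],
    [0, 0, 0.032, 0, 0, 0, 1],
    [0, 0, 0.032, 0, 0, 0, 1]
  ]
}}

```text
t: 16.15
tool_pos: [0.4966, 0.0805, 0.0693]
tool_rot: [3.003, 0.921, 0.001]
contact_force: [-0.9, -1.1, 5.5]
opening: 0.0323
grip_force: 61.9
```

```bash
python3 r.py
```

```text
16.15 yaw -55.92 tz [-0.149  0.129  0.001] F [-0.9 -1.1  5.5] e6 -0.025 [0.4966 0.0805 0.0693] 0.0323 0.989
```

{"op": "carry_out", "data": {
  "rows": [
    [0, 0, 0.032, 0, 0, 0, 1],
    [0, 0, 0.032, 0, 0, 0, 1],
    [0, 0, 0.032, 0, 0, 0, 1]
  ]
}}

```text
t: 16.45
tool_pos: [0.4966, 0.0804, 0.0694]
tool_rot: [3.045, 0.768, 0.001]
contact_force: [-1.7, -1.7, 5.4]
opening: 0.0323
grip_force: 61.9
```

```bash
python3 r.py
```

```text
16.45 yaw -61.68 tz [-0.193  0.077 -0.032] F [-1.7 -1.7  5.4] e6 -0.026 [0.4966 0.0804 0.0694] 0.0323 1.089
```

{"op": "carry_out", "data": {
  "rows": [
    [0, 0, 0.032, 0, 0, 0, 1],
    [0, 0, 0.032, 0, 0, 0, 1],
    [0, 0, 0.032, 0, 0, 0, 1]
  ]
}}

```text
t: 16.75
tool_pos: [0.4966, 0.0804, 0.0694]
tool_rot: [3.08, 0.614, 0.001]
contact_force: [-0.1, -2.3, 5.9]
opening: 0.0324
grip_force: 61.9
```

```bash
python3 r.py
```

```text
16.75 yaw -67.43 tz [-0.255  0.034 -0.051] F [-0.1 -2.3  5.9] e6 -0.029 [0.4966 0.0804 0.0694] 0.0324 1.19
```

{"op": "carry_out", "data": {
  "rows": [
    [0, 0, 0.032, 0, 0, 0, 1],
    [0, 0, 0.032, 0, 0, 0, 1],
    [0, 0, 0.032, 0, 0, 0, 1]
  ]
}}

```text
t: 17.05
tool_pos: [0.4966, 0.0804, 0.0694]
tool_rot: [3.107, 0.459, 0.002]
contact_force: [-1.1, -1.4, 4.9]
opening: 0.0321
grip_force: 61.9
```

```bash
python3 r.py
```

```text
17.05 yaw -73.19 tz [-0.337  0.113 -0.048] F [-1.1 -1.4  4.9] e6 -0.03 [0.4966 0.0804 0.0694] 0.0321 1.29
```

{"op": "carry_out", "data": {
  "rows": [
    [0, 0, 0.032, 0, 0, 0, 1],
    [0, 0, 0.032, 0, 0, 0, 1],
    [0, 0, 0.032, 0, 0, 0, 1]
  ]
}}

```text
t: 17.35
tool_pos: [0.4966, 0.0804, 0.0694]
tool_rot: [3.126, 0.303, 0.002]
contact_force: [0.2, -1.2, 4.3]
opening: 0.0327
grip_force: 61.9
```

```bash
python3 r.py
```

```text
17.35 yaw -78.94 tz [-0.297  0.094  0.012] F [ 0.2 -1.2  4.3] e6 -0.032 [0.4966 0.0804 0.0694] 0.0327 1.391
```

{"op": "carry_out", "data": {
  "rows": [
    [0, 0, 0.032, 0, 0, 0, 1],
    [0, 0, 0.032, 0, 0, 0, 1],
    [0, 0, 0.032, 0, 0, 0, 1]
  ]
}}

```text
t: 17.65
tool_pos: [0.4966, 0.0804, 0.0693]
tool_rot: [3.137, 0.146, 0.002]
contact_force: [-0.1, -0.9, 5.0]
opening: 0.032
grip_force: 61.9
```

```bash
python3 r.py
```

```text
17.65 yaw -84.69 tz [-0.387  0.078  0.026] F [-0.1 -0.9  5. ] e6 0.015 [0.4966 0.0804 0.0693] 0.032 1.491
```

{"op": "carry_out", "data": {
  "rows": [
    [0, 0, 0.032, 0, 0, 0, 1],
    [0, 0, 0.032, 0, 0, 0, 1],
    [0, 0, 0.032, 0, 0, 0, 1]
  ]
}}

```text
t: 17.95
tool_pos: [0.4966, 0.0805, 0.0693]
tool_rot: [3.141, -0.012, 0.002]
contact_force: [0.2, -0.8, 5.6]
opening: 0.0323
grip_force: 61.9
```

```bash
python3 r.py
```

```text
17.95 yaw -90.42 tz [-0.335  0.098  0.048] F [ 0.2 -0.8  5.6] e6 0.137 [0.4966 0.0805 0.0693] 0.0323 1.591
```

Torque is now rising. Continuing in small steps.

{"op": "carry_out", "data": {
  "rows": [
    [0, 0, 0.032, 0, 0, 0, 1],
    [0, 0, 0.032, 0, 0, 0, 1],
    [0, 0, 0.032, 0, 0, 0, 1],
    [0, 0, 0.032, 0, 0, 0, 1]
  ]
}}

```text
t: 18.35
tool_pos: [0.4966, 0.0805, 0.0694]
tool_rot: [3.136, -0.169, 0.002]
contact_force: [0.0, -1.0, 5.5]
opening: 0.0323
grip_force: 61.9
```

```bash
python3 r.py
```

```text
18.35 yaw -96.17 tz [-0.343  0.032  0.182] F [ 0.  -1.   5.5] e6 0.229 [0.4966 0.0805 0.0694] 0.0323 1.692
```

{"op": "carry_out", "data": {
  "rows": [
    [0, 0, 0.036, 0, 0, 0, 1],
    [0, 0, 0.036, 0, 0, 0, 1],
    [0, 0, 0.036, 0, 0, 0, 1],
    [0, 0, 0.036, 0, 0, 0, 1]
  ]
}}

```text
t: 18.75
tool_pos: [0.4967, 0.0805, 0.0694]
tool_rot: [3.122, -0.346, 0.002]
contact_force: [0.5, -1.5, 5.3]
opening: 0.0322
grip_force: 61.9
```

```bash
python3 r.py; python3 -c "
from h import *
for i in range(3):
  get_image('wrist');s=get_obs();print(s['wrist_torque'][2],s['effort'][5])"
```

```text
18.75 yaw -102.64 tz [-0.397 -0.005  0.22 ] F [ 0.5 -1.5  5.3] e6 0.222 [0.4967 0.0805 0.0694] 0.0322 1.805
0.21531729404064717 0.223440108820796
0.26050348702876647 0.22398352157324553
0.2376411609327825 0.22422679234296083
```

{"op": "carry_out", "data": {
  "rows": [
    [0, 0, 0.022, 0, 0, 0, 1],
    [0, 0, 0.022, 0, 0, 0, 1],
    [0, 0, 0.022, 0, 0, 0, 1],
    [0, 0, 0.022, 0, 0, 0, 1]
  ]
}}

```text
t: 19.3
tool_pos: [0.4967, 0.0805, 0.0693]
tool_rot: [3.109, -0.452, 0.002]
contact_force: [0.4, -0.9, 4.8]
opening: 0.0322
grip_force: 61.9
```

```bash
python3 r.py; python3 -c "
from h import *
for i in range(4):
  get_image('wrist');s=get_obs();print(s['wrist_torque'][2],s['effort'][5])"
```

```text
19.3 yaw -106.53 tz [-0.412 -0.004  0.646] F [ 0.4 -0.9  4.8] e6 0.603 [0.4967 0.0805 0.0693] 0.0322 1.873
0.6110365948167714 0.6038922071456909
0.6123522787368982 0.6042665988206863
0.5915802921392767 0.6044283136725426
0.584732836309718 0.6045909784734249
```

By angle, the nut is about 0.41-0.46 rad past its onset (torque rose from about -82°), which is in the grip band. The last settled reading jumped to 0.6 N m, so I stop here and release without any further turn.

{"op": "carry_out", "data": {
  "rows": [
    [0, 0, 0, 0, 0, 0, 0.1],
    [0, 0, 0, 0, 0, 0, -0.3],
    [0, 0, 0, 0, 0, 0, -0.3],
    [0, 0, 0, 0, 0, -0.03, -0.3],
    [0, 0, 0, 0, 0, -0.06, -0.3]
  ]
}}

```text
t: 20.0
tool_pos: [0.4958, 0.0807, 0.0871]
tool_rot: [-3.108, 0.461, 0.002]
contact_force: [0.1, 0.2, 0.9]
opening: 0.0551
grip_force: 0.0
```

```bash
python3 r.py
```

```text
20.0 yaw -106.88 tz [ 0.012  0.031 -0.045] F [0.1 0.2 0.9] e6 -0.004 [0.4958 0.0807 0.0871] 0.0551 1.878
```

{"op": "carry_out", "data": {
  "rows": [
    [0, 0, 0, 0, 0, -0.15, -0.3],
    [0, 0, 0, 0, 0, -0.3, -0.3],
    [0, 0, 0, -0.15, 0, -0.35, -0.3],
    [0, 0, 0, -0.2, 0, -0.35, -0.3],
    [0, 0, 0, -0.2, 0, -0.35, -0.3]
  ]
}}

```text
t: 20.5
tool_pos: [0.4385, 0.0987, 0.194]
tool_rot: [-3.107, 0.459, -0.006]
contact_force: [0.5, 0.6, 0.1]
opening: 0.0555
grip_force: 0.0
```

```bash
python3 r.py
python3 - <<'E'
from fit import *
get_image("wrist");o=get_image("wrist");s=get_obs();pickle.dump((o,s),open("w12.pkl","wb"));G=grads(o,.8)
L=sorted(((score(o,G,circ(x,y,.01,z)),x.round(4),y.round(4),round(z,3)) for z in np.arange(.137,.158,.003) for x in np.arange(.492,.506,.001) for y in np.arange(.075,.09,.001)),reverse=True);print("wheel",*L[:4],sep="\n")
L=[]
for th in np.radians(np.arange(0,60,2)):
  L.append(max((score(o,G,hexa(x,y,th,.116)),round(np.degrees(th)),x.round(4),y.round(4)) for x in np.arange(.493,.4985,.001) for y in np.arange(.078,.084,.001)))
print("hex",*sorted(L,reverse=True)[:6],sep="\n")
E
```

```text
20.5 yaw -106.81 tz [-0.009 -0.023 -0.021] F [0.5 0.6 0.1] e6 0.051 [0.4385 0.0987 0.194 ] 0.0555 1.92
wheel
(np.float64(17.991712087229615), np.float64(0.497), np.float64(0.08), np.float64(0.155))
(np.float64(17.274264668298624), np.float64(0.496), np.float64(0.08), np.float64(0.146))
(np.float64(17.19904771401282), np.float64(0.496), np.float64(0.08), np.float64(0.143))
(np.float64(17.192160979044395), np.float64(0.497), np.float64(0.079), np.float64(0.149))
hex
(np.float64(15.858133550215985), 52, np.float64(0.496), np.float64(0.08))
(np.float64(15.850390158448848), 50, np.float64(0.496), np.float64(0.08))
(np.float64(15.596804260893371), 54, np.float64(0.496), np.float64(0.08))
(np.float64(15.40324447816624), 48, np.float64(0.496), np.float64(0.08))
(np.float64(15.100670487095472), 56, np.float64(0.496), np.float64(0.08))
(np.float64(14.610101164976756), 46, np.float64(0.496), np.float64(0.08))
```

The head is still at home height. The nut turned about 90° overall, which matches the hand, and the gripper is clear. Handing in.

```bash
python3 -c "
from station import *
print(finish_job())"
```

```text
the job is handed in; nothing more can be done
None
```

I seated the ribbed head fully home, tightened the nut to an estimated 0.35–0.45 rad past its free turn, and handed the job in at about 20.6 s; the last stopped-hand reading was 0.6 N m, above the 0.55 N m overtight mark, so it may be judged slightly overtight.

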